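Cradle the dummy load and hold a torch to its connector

ROBOT

A 6-joint arm with a two-finger parallel gripper is mounted at the origin on a cart in front of the work surface, level with it; the furniture and walls round the work are solid. World frame = base frame: x ahead of the robot, y to its left, z up, the work surface at z = 0. Lengths are in m, angles in rad, forces in N, time in s.
With the tool pointing down it reaches from about 0.3 to 0.825 m from the base axis. Payload 5.4 kg.
Tool frame: the origin (TCP) lies midway between the tips of the shut fingers; the grasp point (between the pads) lies 19 mm behind it; z points along the fingers, y is the line along which they close (so a half turn about z gives the same grasp; the last joint's range is limited). The gripper opens to 92 mm and grips with 3 to 60 N. Pads are 20 mm wide; open, the fingers measure 128 mm over their backs; the gripper's body (75 mm by 189 mm) begins 69 mm behind the grasp point.
Start: joints at [0.91, 0.158, 1.597, -0, 1.386, -0.21], TCP at [0.251, 0.518, 0.215] pointing down, gripper open.
Joint ranges: [-2.91, 2.91], [-0.94, 2.29], [0.18, 2.7], [-1.29, 4.43], [0.17, 2.64], [-3, 3]. Speed limits (rad/s): [2.57, 2.57, 3.14, 3.14, 3.14, 3.14].

INTERFACE

Orientations are given as a unit quaternion [w, x, y, z].
In Python, from bench import bot gives the robot as it stands.
- The arm moves only by the tool play_rows, never from a script. Its argument "deltas" is one flat list of numbers, 5 for each row, row after row: the shift along the tool's x, y, z in mm, then the turn about the tool's z in rad, then the finger opening in mm, from 0 to 91.9. In form: [tx, ty, tz, twist, hand, tx, ty, tz, twist, hand, ...]. A call has 1 to 12 rows; each row shifts and turns the commanded pose from where the row before left it, along the tool's axes as they then stand; what a row does not reach is not made up. A row lasts 1/10 s, in which the tool goes at most 50 mm and 8.59 degrees, less where a joint would pass 70% of its speed; a pose out of reach is approached as far as the arm can. A call with a gripper value outside its range is refused whole. The fingers move at their own pace and stop on an object; the grip force is fixed at half the most. Time passes only in rows, so rows that do not move let the fingers close. It gives the time, the measured TCP pose, the force, the opening and the grip force at its end, in the units of the state.
- bot.read_state(): the state, without advancing time (a new reading comes with each control period).
- bot.capture(name): name is "scene" or "top"; returns (picture, depth): 400x640x3 uint8, blue, green, red; 400x640 float32, m along the optical axis (not along the pixel's ray), 0 where there is no reading.
- bot.camera_info(name): a dict with "camera_matrix" (3x3 intrinsics, pixels), "origin" and "rotation" of the camera in the world. Camera axes: x right, y down, z forward; pixel columns grow to the right and rows downward; lengths in m; the calibration is good to about 2 mm. A picture is of the moment at which its call begins. camera_info takes no time and is no camera call.
- bot.close_job(): hands the job in; it is judged then, once.
The state is a dict: "t": time; "qpos": joint angles; "dq": joint speeds; "tau": joint torques, N m; "tcp_pos": TCP position; "orientation": TCP orientation; "ft_force": force on the tool from outside, world axes, zero at the start; "torque": the same for the moment, N m; "width": finger opening in m; "grip_force": force on a finger pad.
Only numpy, scipy, OpenCV 4.12 (cv2) and the standard library are available. Lean on these libraries where they do the work, as an engineer would, in place of code of your own. Each camera call takes 0.05 s, during which the arm holds its last target. There are 200 camera calls.

TASK

The connector of the black finned dummy load is to be inspected: lay the load, without dropping it, in the sloping V-cradle, its flat foot fully down against the stop and its connector up at the open end that faces the robot, and let go of it. Then draw the black torch out of its socket in the tool stand, turn it, and finish while still holding it still in the air, clear of everything else, with its lens about 7 cm from the connector and pointing straight into it, along the load's own axis. Leave the screw tin and the battery pack where they are.

Things in the scene. Friction and masses are not known exactly. Their poses are not given: they have to be found in the camera images.
- dummy_load: dummy load: black finned round body standing upright on the table, 44 mm across, 76 mm high with the coaxial connector on top, 0.24 to 0.44 kg. Origin: centre of its flat foot; z: along its axis from foot to connector. Full width up to 54 mm above the foot, narrower above; it balances about 37 mm above the foot: gripped there, firmly, it does not swing. Round: its yaw does not matter
- load_connector (a point): centre of the mouth of the dummy load's connector, on its axis, 76 mm from its foot; axes as the dummy load's
- cradle: fixed blue cradle: 96 x 64 mm foot plate, V-trough lined black, rising at 35 degrees towards its own -x (roughly to the robot), stop plate at the low end. Origin: on the table under the plate; x level, z up. In it the load's axis, foot to connector, runs along (-0.819, 0, 0.574). Trough 58 mm long, edges 18 mm either side of that axis and 15 mm below it: fingers stay free at the load's sides
- cradle_foot (a point): where the centre of the load's foot comes to lie, against the stop, at (30, 0, 42) mm in the cradle's frame; axes as the cradle's
- cradle_front (a point): where the centre of the load's connector mouth comes to lie, 76 mm up the slope from cradle_foot, at (-32, 0, 86) mm in the cradle's frame; axes as the cradle's
- tool_stand: fixed tool stand: grey block 56 x 136 mm, 50 mm high, on a black 64 x 144 mm foot. Origin: centre of its underside. The torch's socket is at (0, -44) mm in its frame: 30 mm wide, 42 mm deep, its floor 8 mm above the table. A red set of hex keys (100 mm high, at (0, +27) mm) and a yellow trimming tool (128 mm high, at (13, 53) mm) are fixed in it
- torch: pocket torch, black, 108 mm long, 0.11 kg, body 22 mm across, head 27 mm. It stands lens down in the socket, its tail end 116 mm above the table. y axis: along the torch from lens to tail; origin at mid-length on the skin, the centre line runs 13.5 mm from it in +z; the centre of the tail end is at (0, +54, 13.5) mm. Gripped lightly near the tail it sags
- torch_lens (a point): centre of the torch's lens, on its centre line, 108 mm from the tail end; axes as the torch's, so -y is the way it shines
- test_set: the big radio test set, fixed on the right of the table between the arm's start and the work: it fills about 0.27 m before its origin to 0.27 m behind, 0.21 m to either side, up to 0.34 m above the table; swing the arm over or round it. Origin: under its middle
- screw_tin: a round white screw tin, 62 mm across, 23 mm high, loose on the table; to be left alone. Origin: centre of its underside
- battery_pack: a black radio battery pack, 88 x 54 x 19 mm, lying loose on the table; to be left alone. Origin: centre of its underside
There are look-alikes about, which are no part of the job. There is more than one size of the cradle; the one meant has the size given above.

How it is judged:
On the way, in this order (a step that is already met when the one before it is completed fails the run):
1. the dummy load lies in the cradle against the stop, connector up, and is let go (distance between dummy_load and cradle_foot below 0.01 m and distance between load_connector and cradle_front below 0.01 m and contact force between dummy_load and the fingers below 0.1 N and linear speed of dummy_load below 0.02 m/s), for 0.3 s.
2. the torch is drawn out of its socket and held (z of torch_lens in the frame of tool_stand above 0.055 m and contact force between torch and the fingers above 1 N), for 0.2 s.
At the end, for the whole second after the job is handed in: Load untouched in the cradle, foot and connector within 10 mm of their seats; torch still, held by the fingers alone, lens 90 mm or more up; connector 40 to 110 mm ahead of the lens, within 15 mm of its centre line, axes within 0.45 rad; tin and pack within 30 mm of their places (all of step 1 and y of load_connector in the frame of torch_lens between -0.11 and -0.04 m and x of load_connector in the frame of torch_lens between -0.015 and 0.015 m and z of load_connector in the frame of torch_lens between -0.015 and 0.015 m and angle between the y axis of torch and the z axis of dummy_load, either way round below 0.45 rad and contact force between torch and the fingers above 1 N and contact force between torch and tool_stand below 0.1 N and contact force between torch and cradle below 0.1 N and contact force between torch and dummy_load below 0.1 N and height (world z) of torch_lens above 0.09 m and linear speed of torch below 0.02 m/s and distance of each of screw_tin, battery_pack from where it was at the start of the episode below 0.03 m); the arm keeps its last pose, push and grip.
It fails at once if the dummy load is dropped or sent flying (linear speed of dummy_load above 0.5 m/s and contact force between dummy_load and the fingers below 0.05 N).
It fails at once if the screw tin or the battery pack is pushed away (distance of any of screw_tin, battery_pack from where it was at the start of the episode above 0.03 m).
It also fails if it takes over 51 s, if anything falls off the work surface, if the arm or the gripper's body presses on something with over 40 N, if the wrist force passes 120 N, or if a joint passes its speed limit or range.

## Working session

There is one attempt and no reset: what is moved stays moved. The work goes in short steps, Python scripts to look and compute and a tool call to move; the robot and the scene stay as the last step left them, time stands still between calls to the robot, and variables do not carry over. Pictures are saved under pics/ and viewed, at most 10 in all, crops included, and the job is handed in when it is done.

Besides the shell and the picture viewer there is one more tool, called after "Request:" as name(argument=value, ...) on one line, values as JSON. play_rows: Moves the arm, as the interface text tells. Its arguments: {"type":"object","properties":{"deltas":{"type":"array"}},"required":["deltas"]}

```bash
mkdir -p pics; ls; python3 - <<'E'
from bench import bot
import cv2,numpy as np
for n in("scene","top"):
    p,d=bot.capture(n); cv2.imwrite(f"pics/{n}0.png",p); np.savez(f"{n}0.npz",p=p,d=d)
    i=bot.camera_info(n); print(n,{k:np.round(np.array(v),4).tolist() for k,v in i.items() if k in("camera_matrix","origin","rotation")})
print(bot.read_state())
E
```

```text
pics
scene {'camera_matrix': [[388.0849, 0.0, 312.4995], [0.0, 388.0849, 194.4072], [0.0, 0.0, 1.0]], 'origin': [-0.0008, -0.4961, 0.6916], 'rotation': [-0.4054, 0.8505, -0.2982, 0.1531]}
top {'camera_matrix': [[402.5425, 0.0, 320.1526], [0.0, 402.5425, 198.6629], [0.0, 0.0, 1.0]], 'origin': [0.3494, 0.09, 1.3326], 'rotation': [-0.0481, 0.7062, -0.7052, 0.0401]}
{'t': 0.1, 'qpos': array([ 9.09896945e-01,  1.58975286e-01,  1.59808224e+00,  9.12401516e-06,
        1.38621222e+00, -2.10091457e-01]), 'dq': array([ 8.45942724e-05, -1.81520806e-03, -3.32503984e-03,  8.48008030e-04,
       -9.99351277e-05, -1.90872218e-03]), 'tau': array([-4.52618433e-04, -3.86507106e+01, -3.22958672e+01,  7.02915899e-02,
        3.39649874e-02, -7.16573390e-05]), 'tcp_pos': array([0.25018458, 0.51709792, 0.21373547]), 'orientation': array([-3.57813357e-04,  2.23500865e-01,  9.74703370e-01, -7.58384167e-04]), 'ft_force': array([ 0.09963822, -0.20649039,  0.39223571]), 'torque': array([-0.0050517 , -0.06578826,  0.03788553]), 'grip_force': 0.0, 'width': 0.0920069137320297}
```

View pics/scene0.png

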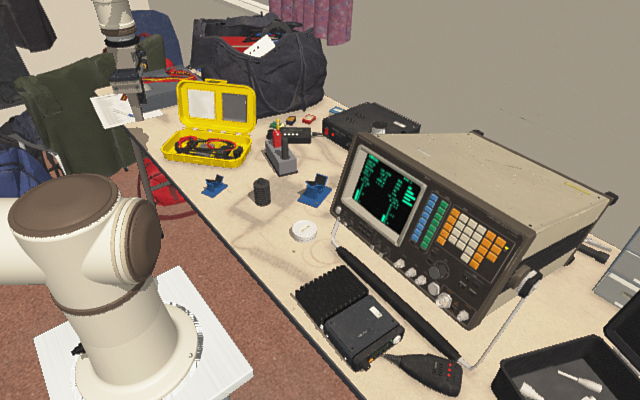

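View pics/top0.png

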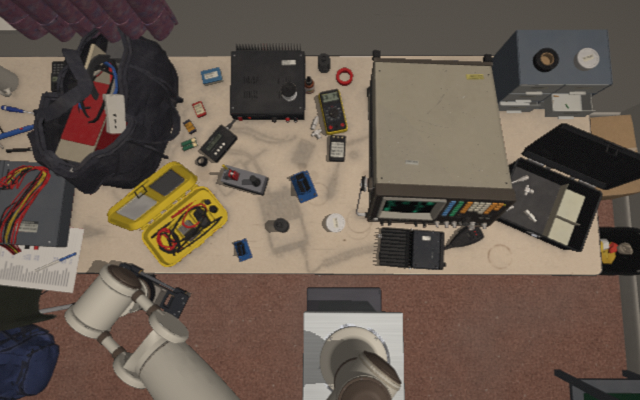

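The scene view shows the dummy load at (262,190), the big cradle at (316,189), the small cradle at (215,186), the tool stand at (280,155) and the tin at (304,231). The top view shows the load at (277,226), the big cradle at (303,185), the small one at (242,249), the stand at (242,180) and the tin at (335,223). A dark object at top (324,63) could be taken for the load, and the pack lies at (217,143).

Candidates:
- **Load:** the finned thing at top (277,226), or the dark cylinder at top (324,63). I choose (277,226).
- **Cradle:** (303,185) or the smaller (242,249). I choose by size, (303,185).
- **Torch:** the black object in the stand at scene (284,146).

Next is a close crop of both views.

```bash
cat > h.py <<'E'
import numpy as np,cv2
from scipy.spatial.transform import Rotation as R
from bench import bot
def cam(n):
    i=bot.camera_info(n); q=np.array(i["rotation"],float)
    M=q if q.shape==(3,3) else R.from_quat(q,scalar_first=True).as_matrix()
    return np.array(i["camera_matrix"]),np.array(i["origin"]),M
def ray(n,u,v):
    K,o,M=cam(n); return o,M@np.array([(u-K[0,2])/K[0,0],(v-K[1,2])/K[1,1],1])
def onz(n,u,v,z):
    o,d=ray(n,u,v); return o+d*(z-o[2])/d[2]
def tri(u1,v1,u2,v2):  # scene, top -> midpoint, gap
    o1,d1=ray("scene",u1,v1);o2,d2=ray("top",u2,v2)
    s=np.linalg.lstsq(np.c_[d1,-d2],o2-o1,rcond=None)[0]
    a,b=o1+s[0]*d1,o2+s[1]*d2; return (a+b)/2,np.linalg.norm(a-b)
def cloud(n,d):
    K,o,M=cam(n); v,u=np.indices(d.shape)
    P=np.stack([(u-K[0,2])/K[0,0]*d,(v-K[1,2])/K[1,1]*d,d],-1)@M.T+o
    P[d==0]=np.nan; return P
def proj(n,X):
    K,o,M=cam(n); p=K@(M.T@(np.array(X)-o)); return p[:2]/p[2]
E
python3 - <<'E'
from h import *
a=np.load("scene0.npz");b=np.load("top0.npz")
A=cv2.resize(a["p"][110:250,195:345],None,fx=4,fy=4,interpolation=cv2.INTER_CUBIC)
B=cv2.resize(b["p"][130:265,205:355],None,fx=4,fy=4,interpolation=cv2.INTER_CUBIC)
cv2.imwrite("pics/c1.png",A);cv2.imwrite("pics/c2.png",B)
P=cloud("top",b["d"]);hsv=cv2.cvtColor(b["p"],cv2.COLOR_BGR2HSV)
for (u,v) in [(277,226),(303,185),(242,249),(242,180),(335,223),(217,143),(300,210),(324,63)]: print((u,v),P[v,u].round(3))
m=cv2.inRange(hsv,(100,110,40),(125,255,255))
for c in cv2.findContours(m,0,2)[0]:
    if cv2.contourArea(c)>40: print(cv2.minAreaRect(c),cv2.contourArea(c))
E
```

```text
(277, 226) [0.422 0.241 0.063]
(303, 185) [0.557 0.161 0.033]
(242, 249) [0.349 0.357 0.025]
(242, 180) [0.571 0.358 0.05 ]
(335, 223) [0.434 0.056 0.021]
(217, 143) [0.701 0.45  0.026]
(300, 210) [0.478 0.172 0.001]
(324, 63) [0.964 0.093 0.06 ]
((244.5, 249.5), (11.0, 21.0), 0.0) 87.0
((303.396484375, 186.25148010253906), (27.384618759155273, 17.615386962890625), 67.38013458251953) 228.0
((16.362390518188477, 131.04129028320312), (4.501783847808838, 35.34379196166992), 73.3007583618164) 99.0
((112.80000305175781, 76.4000015258789), (32.88768768310547, 8.221921920776367), 71.56505584716797) 62.0
```

View pics/c1.png

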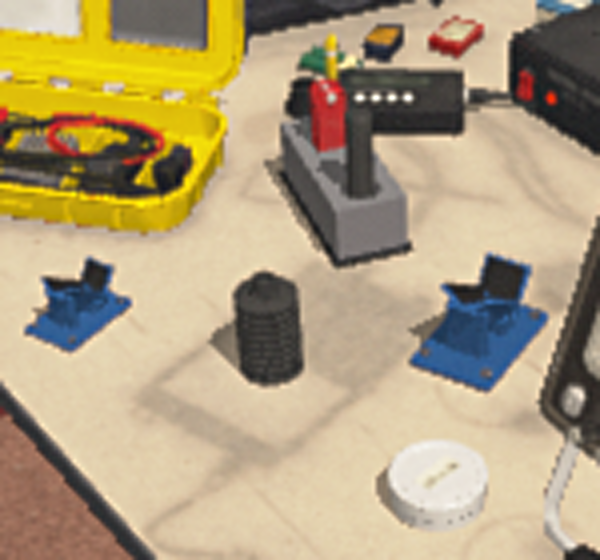

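View pics/c2.png

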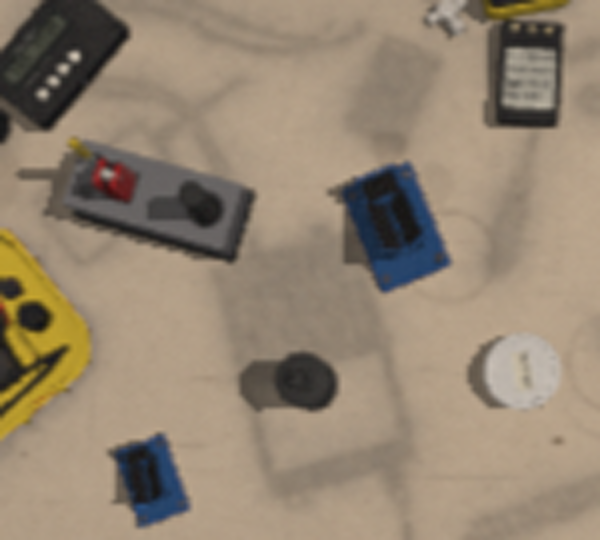

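The crops show the finned load at c1 (268,328) and c2 (305,380), with its connector on top. The large blue cradle is at c1 (485,320) and c2 (395,228), with its stop plate on the far side. The smaller look-alike cradle is at c1 (80,305) and c2 (150,480). The torch stands in the stand at c1 (360,150) and c2 (203,203), and the tin is at c2 (522,370). Now I measure them.

```bash
python3 - <<'E'
from h import *
D={}
for n in("scene","top"):
    f=np.load(n+"0.npz");D[n]=(f["p"],cloud(n,f["d"]),cv2.cvtColor(f["p"],cv2.COLOR_BGR2HSV))
np.set_printoptions(precision=4,suppress=True)
for n,(p,P,H) in D.items():
    print("==",n)
    z=P[...,2];near=lambda c,r:np.hypot(P[...,0]-c[0],P[...,1]-c[1])<r
    print("table",np.nanmedian(z[near((.47,.2),.04)]))
    bl=(cv2.inRange(H,(100,90,30),(128,255,255))>0)
    m=bl&near((.55,.16),.08)&(z<.014)&(z>-.01)
    r=cv2.minAreaRect(P[m][:,:2].astype(np.float32));print("plate",m.sum(),r,np.median(z[m]))
    m=near((.55,.16),.075)&(z>.015); Q=P[m]
    print(" cradle hi pts",len(Q)); print(Q[np.argsort(-Q[:,2])][:14])
    m=bl&near((.345,.355),.06)&(z<.012); print("small",cv2.minAreaRect(P[m][:,:2].astype(np.float32))[1])
    m=near((.425,.24),.05)&(z>.02)
    Q=P[m];print("load",len(Q),"zmax",Q[:,2].max(),"rect",Q[:,:2].min(0),Q[:,:2].max(0), "top>.047 mean",Q[(Q[:,2]>.047)&(Q[:,2]<.058)].mean(0))
    m=near((.57,.34),.11)&(abs(z-.05)<.006)&(H[...,1]<60)
    r=cv2.minAreaRect(P[m][:,:2].astype(np.float32));print("stand",m.sum(),r,np.median(z[m]))
    m=near((.57,.32),.06)&(z>.07)&(H[...,2]<110)&(H[...,1]<90);Q=P[m];print("torch",len(Q),Q.mean(0),Q[:,2].max(),Q[Q[:,2]>.108].mean(0))
    m=near((.434,.056),.06)&(z>.012)&(z<.03);Q=P[m];print("tin",Q[:,:2].min(0),Q[:,:2].max(0))
E
```

```text
== scene
table -0.002269902745034136
plate 287 ((0.5566641688346863, 0.15840531885623932), (0.09488736838102341, 0.06341681629419327), 22.989652633666992) 0.006629562942914946
 cradle hi pts 311
[[0.5428 0.1339 0.0626]
 [0.5271 0.1659 0.0609]
 [0.5404 0.135  0.0596]
 [0.5425 0.1334 0.0596]
 [0.5437 0.139  0.0591]
 [0.546  0.1333 0.058 ]
 [0.5342 0.166  0.0576]
 [0.5321 0.1678 0.0575]
 [0.5315 0.1627 0.0573]
 [0.5402 0.139  0.0573]
 [0.53   0.1652 0.0566]
 [0.536  0.138  0.0565]
 [0.5268 0.1568 0.0563]
 [0.5505 0.1386 0.0562]]
small (0.06217583268880844, 0.04526257514953613)
load 319 zmax 0.07536244310015883 rect [0.4038 0.2053] [0.4475 0.2494] top>.047 mean [0.4199 0.2168 0.052 ]
stand 282 ((0.577895998954773, 0.3558729290962219), (0.14417581260204315, 0.0579155832529068), 74.30327606201172) 0.048431454379699646
torch 98 [0.5613 0.3074 0.0954] 0.11625913075928829 [0.5628 0.3094 0.1127]
tin [0.4056 0.0237] [0.4669 0.0857]
== top
table -0.00016672642035131524
plate 225 ((0.5564987063407898, 0.161329448223114), (0.09112077951431274, 0.05959078297019005), 22.74190902709961) 0.007738871581682405
 cradle hi pts 259
[[0.5427 0.1369 0.0647]
 [0.5398 0.1402 0.0625]
 [0.5465 0.1371 0.061 ]
 [0.5337 0.1626 0.0599]
 [0.537  0.1691 0.0596]
 [0.5306 0.1658 0.059 ]
 [0.5339 0.1435 0.0589]
 [0.5404 0.1371 0.0587]
 [0.5371 0.1403 0.0586]
 [0.5437 0.1339 0.0582]
 [0.534  0.1659 0.0577]
 [0.547  0.1404 0.0576]
 [0.5309 0.1627 0.057 ]
 [0.5439 0.1404 0.0566]]
small (0.06238288804888725, 0.04026343673467636)
load 173 zmax 0.08065811351109464 rect [0.4057 0.2077] [0.4472 0.2506] top>.047 mean [0.4206 0.2177 0.0535]
stand 502 ((0.577562689781189, 0.35453304648399353), (0.13610558211803436, 0.05592557042837143), 73.97067260742188) 0.04949731640611432
torch 60 [0.5652 0.3118 0.1055] 0.12145764422002592 [0.5658 0.3115 0.1143]
tin [0.4079 0.0238] [0.4669 0.0858]
```

```bash
python3 - <<'E'
from h import *
np.set_printoptions(precision=1,suppress=True)
c=np.array([.5566,.160]);t=np.deg2rad(22.8);Rm=np.array([[np.cos(t),np.sin(t)],[-np.sin(t),np.cos(t)]])
for n in("scene","top"):
    P=cloud(n,np.load(n+"0.npz")["d"]).reshape(-1,3);xy=(P[:,:2]-c)@Rm.T;Q=np.c_[xy,P[:,2]]*1000
    Q=Q[(abs(Q[:,0])<60)&(abs(Q[:,1])<34)&(Q[:,2]>12)]
    print(n)
    for a in range(-60,60,6):
        s=Q[(Q[:,0]>=a)&(Q[:,0]<a+6)]
        if len(s): print(a,len(s),"y",s[:,1].min(),s[:,1].max(),"zmax",s[:,2].max(),"zmin",s[:,2].min(),"ymean of top",s[s[:,2]>s[:,2].max()-5][:,1].mean())
E
```

```text
scene
-36 3 y -1.8158365710683109 7.750558516272008 zmax 52.822655796697646 zmin 50.667749790063944 ymean of top 3.3310820974249657
-30 40 y -16.746008200938103 16.913635757384178 zmax 60.85755917141156 zmin 18.6249479659919 ymean of top 0.3565828020687354
-24 88 y -20.504263852854308 16.71734040547195 zmax 62.56047188376057 zmin 12.325749180983504 ymean of top -11.696528807080497
-18 12 y -17.36625024078031 11.892251076523227 zmax 56.166452008479915 zmin 40.876478453149126 ymean of top 1.9279452602606177
-12 6 y -20.986358768678734 15.351548805280315 zmax 52.095505011054755 zmin 45.52326596913514 ymean of top 3.72682546597199
-6 8 y -20.37127088564412 13.532047978048539 zmax 50.58996979928221 zmin 30.83207181300496 ymean of top -2.3259381668315253
0 8 y -20.023126148913498 12.207513792162551 zmax 42.000084020763495 zmin 12.295382151107038 ymean of top -4.5509343056984415
6 19 y -20.14381331637494 15.991256129960822 zmax 39.46346049032634 zmin 12.338403856062552 ymean of top 4.312053712152293
12 11 y -20.206940532572553 15.682075678884775 zmax 36.593146991020895 zmin 14.6496190522726
[... 1971 characters left out ...]
ax 39.5529747745913 zmin 24.221839553908666 ymean of top -1.0615203481378248
18 18 y -18.686134578586323 17.984946298643006 zmax 34.92448185100372 zmin 19.535710909776682 ymean of top 7.795881864710973
24 23 y -18.05538342427024 15.465200270956585 zmax 38.20356582721174 zmin 23.727689514877248 ymean of top -8.682674114395164
30 26 y -17.41321391589141 15.9745815764391 zmax 44.83657537374275 zmin 29.308407683333204 ymean of top -1.3413088417844914
36 25 y -18.607030282685685 16.478095028688614 zmax 52.309046511298085 zmin 40.03934212321192 ymean of top 0.2538720766849192
42 7 y -10.70486598803109 19.569019005005472 zmax 48.713669732277864 zmin 12.17606208279598 ymean of top 0.8812638010033407
```

Request:
play_rows(deltas=[0, 0, 0, -0.1413, 91, 0, 0, 0, -0.1413, 91, 0, 0, 0, -0.1413, 91, 0, 0, 0, -0.1413, 91, 0, 0, 0, -0.1413, 91, 0, 0, 0, -0.1413, 91])

```text
t: 0.7
tcp_pos: [0.2503, 0.5172, 0.214]
orientation: [-0.0, -0.2, 0.98, -0.0]
ft_force: [-0.6, 0.8, -1.2]
width: 0.0913
grip_force: 0.0
```

Request:
play_rows(deltas=[-6, -41, 0, 0, 91, -6, -42, 0, 0, 91, -6, -42, 0, 0, 91, -6, -42, 0, 0, 91, -6, -42, 0, 0, 91, -6, -42, 0, 0, 91, -7, -42, 0, 0, 91, -7, -41, 0, 0, 91, 0, 0, 0, 0, 91])

```text
t: 1.6
tcp_pos: [0.4277, 0.2253, 0.2143]
orientation: [0.0, -0.194, 0.981, -0.001]
ft_force: [-0.6, 1.0, 0.3]
width: 0.0909
grip_force: 0.0
```

```bash
cat >> h.py <<'E'
C=np.array([.557,.159]);T=np.deg2rad(22.8)
def st(p=True):
    s=bot.read_state();M=R.from_quat(s["orientation"],scalar_first=True).as_matrix()
    if p:
        np.set_printoptions(precision=4,suppress=True)
        print("t",round(s["t"],2),"tcp",s["tcp_pos"],"x az",np.rad2deg(np.arctan2(M[1,0],M[0,0])).round(2),"tilt",np.rad2deg(np.arccos(-M[2,2])).round(2),"F",s["ft_force"],"w",round(s["width"],4),"gf",s["grip_force"],"q",s["qpos"])
        x,y=tocr(s["tcp_pos"]);print("tcp in cradle mm",np.round([x*1e3,y*1e3,s["tcp_pos"][2]*1e3],1))
    return s,M
def tocr(P):
    d=np.array(P)[:2]-C;return d[0]*np.cos(T)+d[1]*np.sin(T),-d[0]*np.sin(T)+d[1]*np.cos(T)
def goto(X):  # shift in tool axes (mm) to bring TCP to world X
    s,M=st();print("shift mm",(M.T@(np.array(X)-s["tcp_pos"])*1e3).round(1))
def crw(x,y,z):
    return np.array([*(C+np.array([np.cos(T)*x-np.sin(T)*y,np.sin(T)*x+np.cos(T)*y])),z])
E
python3 -c "
from h import *
goto([.4262,.2285,.019])"
```

```text
t 1.6 tcp [0.4277 0.2253 0.2143] x az -157.58 tilt 0.08 F [-0.6181  0.961   0.2518] w 0.0909 gf 0.0 q [ 0.2351 -0.0831  1.846  -0.0015  1.3787 -1.7267]
tcp in cradle mm [-93.5 111.2 214.3]
shift mm [  0.1   3.8 195.3]
```

Request:
play_rows(deltas=[0, 4, 40, 0, 91, 0, 0, 40, 0, 91, 0, 0, 40, 0, 91, 0, 0, 35, 0, 91, 0, 0, 25, 0, 91, 0, 0, 15, 0, 91, 0, 0, 0, 0, 91, 0, 0, 0, 0, 35, 0, 0, 0, 0, 35, 0, 0, 0, 0, 35, 0, 0, 0, 0, 35, 0, 0, 0, 0, 35])

```text
t: 2.8
tcp_pos: [0.4246, 0.2326, 0.0201]
orientation: [0.0, -0.197, 0.98, 0.0]
ft_force: [-0.9, -0.3, 0.3]
width: 0.053
grip_force: 0.0
```

Request:
play_rows(deltas=[0, 0, 0, 0, 35, 0, 0, 0, 0, 35])

```text
t: 3.0
tcp_pos: [0.4247, 0.2321, 0.02]
orientation: [0.0, -0.197, 0.98, -0.0]
ft_force: [0.6, -2.5, 2.7]
width: 0.0433
grip_force: 29.8
```

```bash
python3 -c "
from h import *
s,M=st()"
```

```text
t 3.0 tcp [0.4247 0.2321 0.02  ] x az -157.24 tilt 0.07 F [ 0.5773 -2.5462  2.7294] w 0.0433 gf 29.80211437045 q [ 0.2505  0.1818  1.9961 -0.0012  0.9631 -1.7168]
tcp in cradle mm [-93.6 118.7  20. ]
```

Request:
play_rows(deltas=[0, 0, -10, 0, 35, 0, 0, -25, 0, 35, 0, 0, -35, 0, 35, 0, 0, -35, 0, 35, -15, -10, -25, 0, 35, -30, -22, -10, 0, 35, -35, -25, 0, 0, 35, -35, -25, 0, 0, 35, -30, -20, 0, 0, 35, -20, -12, 0, 0, 35, -5, -5, 0, 0, 35, 0, 0, 0, 0, 35])

```text
t: 4.2
tcp_pos: [0.6265, 0.1883, 0.1588]
orientation: [-0.001, -0.197, 0.98, 0.0]
ft_force: [-1.3, 0.2, -4.0]
width: 0.0434
grip_force: 29.7
```

```bash
python3 -c "
from h import *
goto(crw(.077,0,.058))"
```

```text
t 4.2 tcp [0.6265 0.1883 0.1588] x az -157.29 tilt 0.13 F [-1.3058  0.2359 -4.0093] w 0.0434 gf 29.732959019905252 q [ 0.1074  0.404   1.4109  0.0004  1.3288 -1.8599]
tcp in cradle mm [ 75.4   0.1 158.8]
shift mm [ -1.8  -0.2 100.8]
```

Request:
play_rows(deltas=[-2, 0, 30, 0, 35, 0, 0, 30, 0, 35, 0, 0, 25, 0, 35, 0, 0, 16, 0, 35, 0, 0, 0, 0, 35, 4, 0, 0, 0, 35, 4, 0, 0, 0, 35, 3, 0, 0, 0, 35, 3, 0, 0, 0, 35, 3, 0, 0, 0, 35, 0, 0, 0, 0, 35])

```text
t: 5.3
tcp_pos: [0.6166, 0.1832, 0.061]
orientation: [0.005, -0.197, 0.98, -0.0]
ft_force: [7.0, 2.0, -3.5]
width: 0.043
grip_force: 29.9
```

```bash
python3 -c "
from h import *
st()
a,b=[bot.capture(n)[0] for n in('scene','top')]
u=proj('scene',crw(.05,0,.07)).astype(int);v=proj('top',crw(.05,0,.07)).astype(int)
f=lambda p,c:cv2.resize(p[max(c[1]-45,0):c[1]+45,c[0]-45:c[0]+45],(400,400),interpolation=2)
print(u,v);cv2.imwrite('pics/d1.png',np.hstack([f(a,u),f(b,v)]))"
```

```text
t 5.3 tcp [0.6166 0.1832 0.061 ] x az -157.28 tilt 0.52 F [ 7.0444  2.0034 -3.5315] w 0.043 gf 29.88648655533325 q [ 0.1009  0.474   1.5231  0.0008  1.1354 -1.8668]
tcp in cradle mm [64.3 -0.8 61. ]
[323 166] [297 169]
```

View pics/d1.png

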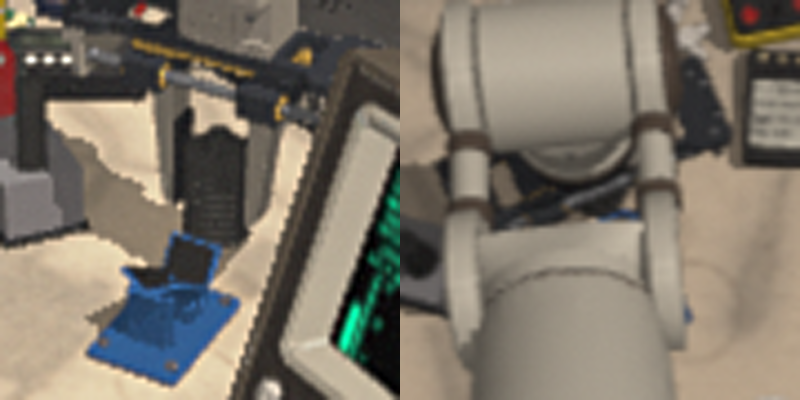

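The crop shows the load upright between the fingers at (215,180), just behind the cradle stop at (195,260) and touching it. I keep pushing so that it tips about the stop's edge.

Request:
play_rows(deltas=[3, 0, 0, 0, 35, 3, 0, 0, 0, 35, 3, 0, 0, 0, 35, 3, 0, 0, 0, 35, 0, 0, 0, 0, 35, 0, 0, 0, 0, 35])

```text
t: 6.0
tcp_pos: [0.6098, 0.1797, 0.0639]
orientation: [0.01, -0.197, 0.98, 0.0]
ft_force: [12.8, 5.4, 0.2]
width: 0.0429
grip_force: 30.0
```

```bash
cat >> h.py <<'E'
def shot(name,X):
    a,d=bot.capture('scene');u=proj('scene',X).astype(int);y,x=max(u[1]-50,0),max(u[0]-50,0)
    cv2.imwrite(f'pics/{name}.png',cv2.resize(a[y:y+100,x:x+100],(500,500),interpolation=2))
    np.savez('last.npz',p=a,d=d);return cloud('scene',d)
def blackpts(P,lo,hi):  # cradle-frame box in m -> pts mm
    d=P[...,:2]-C;x=d[...,0]*np.cos(T)+d[...,1]*np.sin(T);y=-d[...,0]*np.sin(T)+d[...,1]*np.cos(T)
    Q=np.stack([x,y,P[...,2]],-1);m=np.all((Q>lo)&(Q<hi),-1);return Q[m]*1e3
E
python3 -c "
from h import *
st()
P=shot('d2',crw(.05,0,.07))
Q=blackpts(P,[0.0,-.012,.03],[.1,.012,.14]);
for z in range(30,140,6):
    s=Q[(Q[:,2]>=z)&(Q[:,2]<z+6)]
    if len(s): print(z,len(s),'x min/med',s[:,0].min().round(1),np.median(s[:,0]).round(1))
"
```

```text
t 6.0 tcp [0.6098 0.1797 0.0639] x az -157.3 tilt 1.11 F [12.8047  5.3836  0.1767] w 0.0429 gf 29.977386051323265 q [ 0.0957  0.4456  1.5559  0.0026  1.1208 -1.8724]
tcp in cradle mm [56.7 -1.3 63.9]
30 25 x min/med 0.6 30.6
36 21 x min/med 3.0 35.5
42 25 x min/med 34.7 39.3
48 14 x min/med 36.3 44.3
54 8 x min/med 43.1 44.1
60 12 x min/med 39.5 43.0
66 8 x min/med 39.0 44.1
72 15 x min/med 37.3 40.1
78 10 x min/med 37.2 40.3
84 12 x min/med 36.4 38.7
90 13 x min/med 33.1 36.7
96 15 x min/med 33.4 37.2
102 38 x min/med 34.7 46.7
108 26 x min/med 44.5 56.0
114 15 x min/med 44.7 55.7
```

It is tipping, about 11° so far. I continue.

Request:
play_rows(deltas=[3, 0, 1, 0, 35, 3, 0, 1, 0, 35, 3, 0, 1, 0, 35, 3, 0, 0, 0, 35, 0, 0, 0, 0, 35, 0, 0, 0, 0, 35])

```text
t: 6.65
tcp_pos: [0.6015, 0.1761, 0.0646]
orientation: [0.013, -0.197, 0.98, 0.0]
ft_force: [10.7, 8.3, 13.5]
width: 0.0428
grip_force: 29.9
```

```bash
cat >> h.py <<'E'
def lean(P,z0=54,z1=92):
    Q=blackpts(P,[-.05,-.014,.03],[.1,.014,.14])
    S=[(z,Q[(Q[:,2]>=z)&(Q[:,2]<z+5)]) for z in range(30,140,5)]
    for z,s in S:
        if len(s): print(z,len(s),'x min/med/max',s[:,0].min().round(1),np.median(s[:,0]).round(1),s[:,0].max().round(1))
E
python3 -c "
from h import *
st()
P=shot('d3',crw(.05,0,.07));lean(P)
"
```

```text
t 6.65 tcp [0.6015 0.1761 0.0646] x az -157.3 tilt 1.48 F [10.7167  8.3381 13.4729] w 0.0428 gf 29.87552126403898 q [ 0.0904  0.4194  1.59    0.004   1.1066 -1.8783]
tcp in cradle mm [47.7 -1.5 64.6]
30 35 x min/med/max -23.8 26.8 33.1
35 41 x min/med/max -24.9 30.8 39.3
40 34 x min/med/max -24.3 36.0 47.5
45 30 x min/med/max -28.3 16.3 48.1
50 33 x min/med/max -31.1 -21.9 46.6
55 19 x min/med/max -27.2 39.9 45.8
60 5 x min/med/max 36.7 38.3 38.7
65 8 x min/med/max 37.2 38.5 42.6
70 11 x min/med/max 33.2 36.5 38.8
75 9 x min/med/max 31.4 33.7 36.1
80 7 x min/med/max 29.9 31.8 33.3
85 10 x min/med/max 28.3 30.7 35.2
90 7 x min/med/max 26.5 28.9 30.4
95 15 x min/med/max 24.2 27.2 32.3
100 37 x min/med/max 21.9 33.3 46.2
105 24 x min/med/max 34.9 44.2 58.8
110 35 x min/med/max 33.9 51.2 64.0
115 7 x min/med/max 29.5 42.1 44.6
120 4 x min/med/max 37.9 43.8 46.0
```

View pics/d3.png

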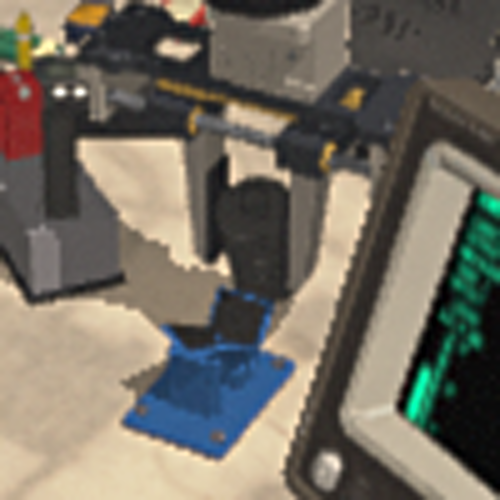

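It shows the load leaning towards the robot at (255,220), about 20–25°. I push on over the stop edge.

Request:
play_rows(deltas=[3, 0, 0, 0, 35, 3, 0, 0, 0, 35, 3, 0, 0, 0, 35, 3, 0, 0, 0, 35, 3, 0, 0, 0, 35, 2, 0, 0, 0, 35, 0, 0, 0, 0, 35])

```text
t: 7.4
tcp_pos: [0.5782, 0.1666, 0.0588]
orientation: [0.003, -0.197, 0.98, -0.001]
ft_force: [1.7, -0.3, 8.9]
width: 0.0428
grip_force: 30.0
```

```bash
python3 -c "
from h import *
st()
P=shot('d4',crw(.03,0,.07));lean(P)
"
```

```text
t 7.4 tcp [0.5782 0.1666 0.0588] x az -157.26 tilt 0.39 F [ 1.7093 -0.289   8.9193] w 0.0428 gf 29.992506857961416 q [ 0.0803  0.3842  1.65   -0.0008  1.1007 -1.887 ]
tcp in cradle mm [22.5 -1.2 58.8]
30 46 x min/med/max -24.7 16.8 35.6
35 35 x min/med/max -25.7 8.7 38.1
40 31 x min/med/max -23.8 35.2 44.1
45 25 x min/med/max -28.9 -13.1 42.2
50 16 x min/med/max -30.2 -26.9 -11.3
55 14 x min/med/max -28.8 -23.7 31.3
60 3 x min/med/max 23.0 23.7 27.9
65 2 x min/med/max 16.8 19.7 22.7
70 3 x min/med/max 10.3 17.0 17.8
75 1 x min/med/max 10.7 10.7 10.7
80 16 x min/med/max 1.4 3.0 8.7
85 18 x min/med/max 0.6 6.9 10.8
90 16 x min/med/max 5.8 8.6 12.2
95 17 x min/med/max 5.0 12.5 21.0
100 29 x min/med/max -0.3 16.6 23.3
105 30 x min/med/max 6.6 22.3 35.1
110 17 x min/med/max 9.6 26.6 30.0
```

View pics/d4.png

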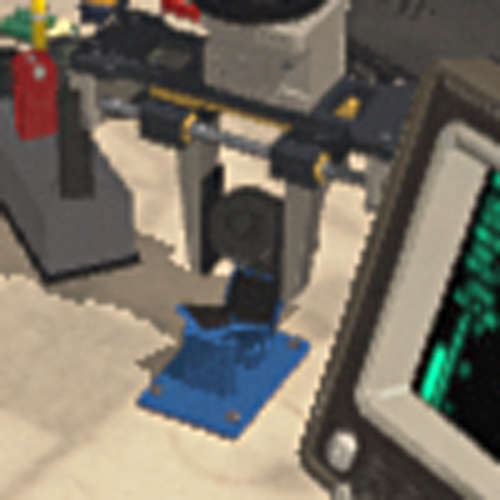

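It shows the load now leaning strongly, with its connector face to the camera at (245,220) above the cradle. I lift it slightly and measure its axis before seating.

Request:
play_rows(deltas=[0, 0, -10, 0, 35, 0, 0, -20, 0, 35, 0, 0, -15, 0, 35, 0, 0, 0, 0, 35, 0, 0, 0, 0, 35])

```text
t: 7.95
tcp_pos: [0.5748, 0.1668, 0.1002]
orientation: [-0.001, -0.197, 0.98, 0.0]
ft_force: [-0.7, -0.1, -4.4]
width: 0.043
grip_force: 30.0
```

```bash
cat >> h.py <<'E'
def loadpts(P,p,lo,hi):
    d=P[...,:2]-C;x=d[...,0]*np.cos(T)+d[...,1]*np.sin(T);y=-d[...,0]*np.sin(T)+d[...,1]*np.cos(T)
    Q=np.stack([x,y,P[...,2]],-1);H=cv2.cvtColor(p,cv2.COLOR_BGR2HSV)
    m=np.all((Q>lo)&(Q<hi),-1)&(H[...,2]<90)&(H[...,1]<90);return Q[m]*1e3
E
python3 -c "
from h import *
st()
P=shot('d5',crw(.01,0,.11));p=np.load('last.npz')['p']
Q=loadpts(P,p,[-.05,-.03,.075],[.07,.03,.16])
print(len(Q));np.set_printoptions(precision=0,suppress=True,linewidth=200)
o=np.argsort(Q[:,2]);print(Q[o][::3].astype(int).tolist())
"
```

```text
t 7.95 tcp [0.5748 0.1668 0.1002] x az -157.25 tilt 0.07 F [-0.7338 -0.0791 -4.4447] w 0.043 gf 29.99077612592373 q [ 0.0808  0.3285  1.6309 -0.0001  1.1834 -1.887 ]
tcp in cradle mm [ 19.4   0.3 100.2]
295
[[31, -6, 94], [17, 22, 100], [24, -10, 103], [21, -5, 103], [9, 22, 104], [17, -10, 107], [20, 21, 108], [9, 24, 110], [14, 21, 111], [15, -11, 112], [10, -8, 114], [6, -24, 115], [7, -24, 118], [12, -15, 118], [12, 20, 119], [8, 21, 121], [3, -11, 122], [12, -21, 123], [2, -5, 124], [-1, -10, 125], [1, 0, 126], [2, -14, 126], [3, -16, 127], [2, -5, 127], [-1, -10, 127], [4, 16, 128], [3, -2, 129], [-1, 4, 129], [2, -11, 129], [0, 10, 129], [7, -23, 130], [3, -7, 130], [7, -17, 131], [4, 7, 131], [6, -6, 131], [8, -11, 132], [3, -4, 132], [3, -13, 132], [4, 1, 133], [0, -12, 133], [4, -1, 134], [5, 5, 134], [11, 14, 135], [9, 25, 135], [16, 22, 135], [9, -16, 136], [9, -7, 136], [12, -14, 137], [6, -14, 137], [2, 0, 138], [8, 24, 139], [7, 6, 139], [6, -23, 139], [8, -7, 140], [16, -12, 140], [7, 21, 140], [10, -15, 141], [7, -2, 142], [14, 13, 142], [8, 24, 142], [7, -25, 143], [18, 15, 143], [13, -8, 143], [12, 3, 143], [16, -15, 144], [10, 25, 144], [21, -6, 145], [8, -22, 145], [2, 6, 145], [7, 6, 145], [17, 8, 145], [3, -7, 146], [12, -5, 146], [18, 3, 146], [4, 7, 147], [19, 0, 147], [16, -15, 147], [20, 7, 147], [23, 0, 148], [17, 20, 148], [17, 8, 148], [8, 3, 149], [8, 22, 149], [21, 7, 150], [21, -3, 150], [5, 23, 150], [24, 9, 150], [21, -6, 151], [27, 2, 151], [21, 2, 151], [22, 20, 152], [23, -14, 152], [17, 3, 153], [11, 20, 154], [8, 22, 155], [7, 24, 155], [8, -21, 156], [8, -24, 157], [9, -21, 159]]
```

View pics/d5.png

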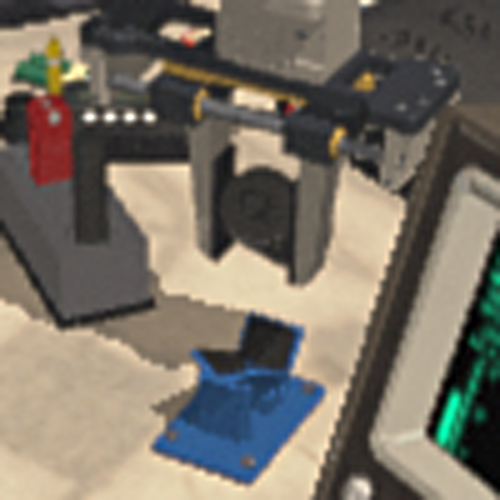

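The load hangs at (260,210), leaning about 45°. It sits well in the pads and clear of the cradle at (250,390), and pressing it down against the stop should turn it the last 10°. I lower it.

Request:
play_rows(deltas=[13, 0, 0, 0, 35, 14, 0, 0, 0, 35, 0, 0, 15, 0, 35, 0, 0, 15, 0, 35, 0, 0, 10, 0, 35, 0, 0, 6, 0, 35, 0, 0, 0, 0, 35, 0, 0, 0, 0, 35])

```text
t: 8.8
tcp_pos: [0.5508, 0.1565, 0.0546]
orientation: [0.0, -0.197, 0.98, 0.0]
ft_force: [-0.1, 0.2, -4.5]
width: 0.0426
grip_force: 30.0
```

```bash
python3 -c "
from h import *
st()
P=shot('d6',crw(.01,0,.08));p=np.load('last.npz')['p']
Q=loadpts(P,p,[-.07,-.013,.03],[.07,.013,.12]);o=np.argsort(Q[:,2]);print(Q[o][::2].astype(int).tolist())
"
```

```text
t 8.8 tcp [0.5508 0.1565 0.0546] x az -157.25 tilt 0.01 F [-0.1069  0.1982 -4.4902] w 0.0426 gf 29.990258557372727 q [ 0.0659  0.3283  1.7326  0.0001  1.0806 -1.902 ]
tcp in cradle mm [-6.7  0.2 54.6]
[[11, 5, 31], [6, 6, 34], [1, 6, 37], [5, 12, 39], [-4, 6, 41], [-6, 8, 45], [-14, 4, 49], [-13, 8, 49], [-17, 6, 50], [-13, 11, 52], [1, -8, 53], [-20, 11, 57], [-11, -8, 65], [-18, -11, 74], [-26, 8, 78], [-25, 5, 78], [-24, 12, 79], [-28, -1, 80], [-26, 2, 80], [-23, -2, 80], [-24, 5, 81], [-22, -7, 82], [-25, -12, 82], [-23, 9, 83], [-21, 4, 83], [-18, 0, 83], [-20, 2, 83], [-19, 8, 84], [-21, -7, 84], [-23, -5, 85], [-19, -6, 86], [-19, 9, 87], [-20, 0, 88], [-17, -5, 88], [-20, 5, 88], [-22, 10, 89], [-18, 9, 89], [-15, -7, 90], [-13, -12, 91], [-12, -8, 92], [-24, 0, 93], [-21, -6, 94], [-11, -7, 94], [-19, 3, 95], [-11, -10, 96], [-21, -3, 96], [-22, -1, 96], [-15, 11, 96], [-27, 1, 97], [-16, 1, 97], [-7, 12, 98], [-20, 5, 98], [-19, 3, 98], [-7, -8, 99], [-15, -6, 99], [-11, -4, 99], [-8, 8, 100], [-5, 1, 100], [-5, 10, 101], [-8, -12, 101], [-6, -8, 101], [-9, -3, 102], [-12, -8, 102], [-11, -1, 102], [-17, -1, 102], [-9, 11, 102], [-4, -6, 103], [-6, -4, 103], [-21, -6, 103], [0, 10, 104], [-4, -1, 104], [0, -1, 105], [-20, 5, 105], [-6, 7, 105], [-20, -6, 106], [-2, -9, 106], [-1, -11, 106], [-18, -2, 106], [0, 4, 106], [0, -1, 109]]
```

Request:
play_rows(deltas=[0, 0, 5, 0, 35, -1, 0, 5, 0, 35, -2, 0, 3, 0, 35, -2, 0, 3, 0, 35, 0, 0, 3, 0, 35, 0, 0, 0, 0, 35, 0, 0, 0, 0, 35])

```text
t: 9.55
tcp_pos: [0.551, 0.1576, 0.038]
orientation: [-0.006, -0.198, 0.98, -0.0]
ft_force: [-25.2, -6.0, 30.1]
width: 0.0427
grip_force: 30.2
```

```bash
cat >> h.py <<'E'
def look(name):
    st();P=shot(name,crw(.01,0,.08));p=np.load('last.npz')['p']
    Q=loadpts(P,p,[-.07,-.013,.03],[.07,.013,.13]);o=np.argsort(Q[:,2]);print(Q[o][::3].astype(int).tolist())
E
python3 -c "
from h import *
look('d7')"
```

```text
t 9.55 tcp [0.551  0.1576 0.038 ] x az -157.18 tilt 0.66 F [-25.2146  -6.0052  30.1476] w 0.0427 gf 30.163086280954303 q [ 0.069   0.3628  1.726  -0.0023  1.0641 -1.8989]
tcp in cradle mm [-6.1  1.  38. ]
[[-20, 4, 52], [-26, 4, 59], [-24, 8, 60], [-22, 0, 61], [-24, -6, 63], [-22, 12, 64], [-23, -5, 64], [-22, 0, 65], [-24, 2, 66], [-22, 3, 67], [-21, -7, 68], [-22, 1, 68], [-20, -3, 69], [-22, -2, 70], [-17, -11, 70], [-18, -5, 71], [-21, -4, 73], [-18, -5, 75], [-19, -9, 77], [-16, -7, 77], [-25, 0, 78], [-22, 0, 79], [-13, -9, 80], [-27, 4, 80], [-10, -7, 81], [15, -6, 81], [-19, 2, 82], [-18, 0, 83], [-5, 4, 83], [-8, -9, 84], [-10, -7, 84], [-10, 7, 85], [-17, 1, 85], [-28, -7, 85], [-14, 2, 86], [-10, -4, 86], [2, -9, 86], [-4, -7, 87], [-6, 12, 87], [-6, 9, 88], [-20, -3, 89], [-21, 4, 89], [-7, -11, 90], [-5, -7, 91], [-5, 10, 91], [-5, -11, 92], [-3, -9, 93], [-5, 1, 94]]
```

The forces and slope say it is seated (lean about 55°). I let go.

Request:
play_rows(deltas=[0, 0, -1, 0, 46, 0, 0, 0, 0, 50, 0, 0, 0, 0, 56, 0, 0, 0, 0, 64, 0, 0, 0, 0, 64, 0, 0, 0, 0, 64])

```text
t: 10.2
tcp_pos: [0.5552, 0.1583, 0.0365]
orientation: [0.0, -0.197, 0.98, -0.0]
ft_force: [-0.3, -0.0, -0.0]
width: 0.0641
grip_force: 0.0
```

```bash
python3 -c "
from h import *
look('d8')"
```

```text
t 10.2 tcp [0.5552 0.1583 0.0365] x az -157.26 tilt 0.0 F [-0.2985 -0.0269 -0.0485] w 0.0641 gf 0.0 q [ 0.0686  0.3663  1.725  -0.0001  1.0503 -1.8991]
tcp in cradle mm [-1.9  0.1 36.5]
[[18, -12, 33], [-18, 2, 48], [-25, -4, 59], [-26, 1, 60], [-23, -12, 61], [-23, -6, 62], [-23, 9, 62], [-27, -2, 63], [-19, 5, 64], [-22, 10, 65], [-24, 12, 65], [-24, 2, 66], [-23, -8, 66], [-22, 7, 66], [-18, -6, 69], [28, -6, 69], [-22, -11, 70], [-19, -12, 71], [-20, -4, 73], [18, -11, 74], [-21, 7, 75], [-28, 0, 76], [17, -8, 76], [-27, 4, 77], [-18, -12, 77], [-20, 8, 78], [-18, -5, 78], [-12, -8, 79], [-18, 0, 80], [7, -10, 80], [13, -4, 81], [-19, 5, 81], [-10, -4, 83], [-15, -4, 83], [-19, 2, 83], [-24, 9, 84], [-22, -4, 84], [-17, 4, 84], [-6, 12, 84], [-19, 5, 85], [-6, 9, 85], [-16, -1, 86], [-7, -9, 86], [-7, -12, 87], [-5, 10, 88], [-4, -10, 88], [-9, -4, 89], [-5, -4, 89], [-7, -2, 90], [-4, 1, 90], [-4, 8, 91], [-2, 0, 93], [-5, 1, 94]]
```

View pics/d8.png

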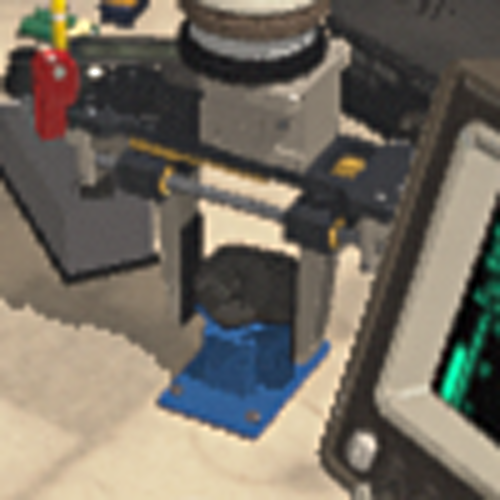

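It shows the load lying in the trough at (250,285), connector towards the robot, with the fingers free at both sides. I retreat and go above the torch.

Request:
play_rows(deltas=[0, 0, 0, 0, 72, 0, 0, -10, 0, 72, 0, 0, -30, 0, 70, 0, 0, -40, 0, 70, 0, 0, -40, 0, 66, 0, 0, -30, 0, 60, -15, 28, 0, 0, 60, -19, 38, 0, 0, 60, -20, 40, 0, 0, 60, -15, 32, 0, 0, 60, 0, 0, 0, 0, 60, 0, 0, 0, 0, 60])

```text
t: 11.45
tcp_pos: [0.5652, 0.3125, 0.187]
orientation: [0.0, -0.198, 0.98, -0.0]
ft_force: [-0.9, -1.2, 0.6]
width: 0.0603
grip_force: 0.0
```

```bash
python3 -c "
from h import *
goto([.5656,.3122,.057])
P=shot('d9',crw(.0,0,.08));p=np.load('last.npz')['p']
Q=loadpts(P,p,[-.07,-.025,.03],[.07,.025,.13]);o=np.argsort(Q[:,2]);print(Q[o][::4].astype(int).tolist())
"
```

```text
t 11.45 tcp [0.5652 0.3125 0.187 ] x az -157.17 tilt 0.03 F [-0.9402 -1.2234  0.6232] w 0.0603 gf 0.0 q [ 0.3187  0.3588  1.4123 -0.0006  1.3703 -1.6504]
tcp in cradle mm [ 67.1 138.4 187. ]
shift mm [ -0.2  -0.4 130. ]
[[23, -13, 30], [13, -15, 37], [26, -21, 41], [28, -19, 47], [10, -19, 48], [-1, -16, 51], [35, -19, 52], [18, -21, 54], [15, -19, 55], [9, -22, 56], [16, -19, 58], [-27, -1, 59], [23, -18, 60], [-8, -19, 60], [30, -14, 61], [1, -20, 61], [9, -19, 62], [-22, -2, 63], [-23, 15, 63], [-23, -12, 64], [5, -18, 64], [14, -16, 65], [-24, -6, 65], [-22, 7, 66], [-21, -4, 66], [-25, 11, 67], [-21, -16, 67], [-20, -10, 68], [-21, 7, 69], [-17, -17, 69], [-7, -18, 70], [-22, 16, 70], [14, -16, 71], [-21, -10, 72], [-16, -11, 73], [-17, -20, 73], [1, -19, 74], [-17, -14, 74], [-19, 5, 75], [7, -16, 75], [-19, -6, 76], [-14, 20, 76], [-16, -5, 77], [-14, -18, 77], [-13, -12, 78], [-12, -14, 78], [-21, -1, 79], [-11, -20, 79], [-14, -18, 80], [7, -10, 80], [-25, 8, 81], [1, -13, 82], [-22, 0, 82], [-19, 2, 82], [-18, 0, 83], [-23, -2, 83], [-7, -3, 84], [-13, 6, 84], [-8, -12, 84], [-10, 7, 85], [-5, -1, 85], [-8, 2, 86], [-9, 11, 86], [-11, 13, 87], [-9, 0, 87], [-7, 12, 88], [-4, -4, 88], [-22, -1, 89], [-6, 3, 90], [-2, -6, 92], [-5, 4, 93]]
```

View pics/d9.png

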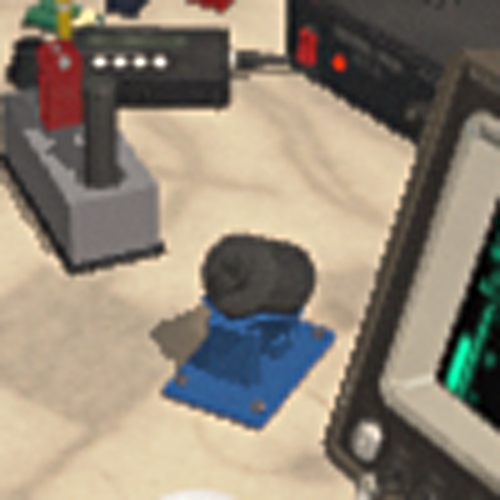

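The load lies fully in the cradle, with its connector at (240,265) facing the robot. The point cloud puts its shoulder where it should be. I have used all ten views, so from here I rely on depth data. Next I grasp the torch.

Request:
play_rows(deltas=[0, 0, 30, 0, 60, 0, 0, 35, 0, 60, 0, 0, 35, 0, 60, 0, 0, 20, 0, 60, 0, 0, 10, 0, 60, 0, 0, 0, 0, 60, 0, 0, 0, 0, 10, 0, 0, 0, 0, 10, 0, 0, 0, 0, 10, 0, 0, 0, 0, 10, 0, 0, 0, 0, 10, 0, 0, 0, 0, 10])

```text
t: 12.7
tcp_pos: [0.5656, 0.3126, 0.0571]
orientation: [0.0, -0.197, 0.98, 0.0]
ft_force: [-0.3, 0.4, 2.6]
width: 0.0228
grip_force: 29.9
```

Request:
play_rows(deltas=[0, 0, 0, 0, 10, 0, 0, 0, 0, 10])

```text
t: 12.9
tcp_pos: [0.5656, 0.3126, 0.0571]
orientation: [0.0, -0.197, 0.98, 0.0]
ft_force: [-1.1, 1.4, 3.8]
width: 0.0228
grip_force: 29.9
```

Request:
play_rows(deltas=[0, 0, -10, 0, 10, 0, 0, -20, 0, 10, 0, 0, -25, 0, 10, 0, 0, -20, 0, 10, 0, 0, -5, 0, 10, 0, 0, 0, 0, 10, 0, 0, 0, 0, 10, 0, 0, 0, 0, 10, 0, 0, 0, 0, 10])

```text
t: 13.8
tcp_pos: [0.5646, 0.3121, 0.1353]
orientation: [-0.001, -0.197, 0.98, -0.0]
ft_force: [0.7, -0.5, -1.0]
width: 0.0223
grip_force: 29.8
```

Request:
play_rows(deltas=[0, 0, 0, 0.135, 10, 0, 0, 0, 0.135, 10, 0, 0, 0, 0.135, 10, 0, 0, 0, 0.135, 10, 0, 0, 0, 0.137, 10, -15, 0, 0, 0, 10, -20, 0, 0, 0, 10, -15, 0, 0, 0, 10, 0, 0, 0, 0, 10, 0, 0, 0, 0, 10])

```text
t: 14.8
tcp_pos: [0.6128, 0.2985, 0.1359]
orientation: [-0.001, 0.14, 0.99, -0.0]
ft_force: [-0.0, -0.4, -1.1]
width: 0.0225
grip_force: 29.8
```

```bash
cat >> h.py <<'E'
S0=np.array([.5777,.355]);TS=np.deg2rad(-16)
def stf(P):
    d=P[...,:2]-S0;return np.stack([d[...,0]*np.cos(TS)+d[...,1]*np.sin(TS),-d[...,0]*np.sin(TS)+d[...,1]*np.cos(TS),P[...,2]],-1)
def torch(lo,hi,frame=None):
    "dark points of the torch in a box; prints end points"
    p,d=bot.capture('scene');Q=(frame or stf)(cloud('scene',d));H=cv2.cvtColor(p,cv2.COLOR_BGR2HSV)
    m=np.all((Q>lo)&(Q<hi),-1)&(H[...,2]<80)&(H[...,1]<90)
    Q=Q[m]*1e3;o=np.argsort(Q[:,2]);print(len(Q),Q[o][::max(1,len(Q)//40)].astype(int).tolist())
    c=Q.mean(0);w=np.linalg.svd(Q-c)[2][0];print('mean',c,'dir',w)
    return Q
E
python3 -c "
from h import *
s,M=st();print('stand frame',stf(s['tcp_pos'])*1e3)
torch([.02,-.064,.03],[.07,-.024,.21])"
```

```text
t 14.8 tcp [0.6128 0.2985 0.1359] x az 163.94 tilt 0.09 F [-0.0041 -0.3673 -1.0795] w 0.0225 gf 29.818361200323125 q [ 0.2763  0.4921  1.3395  0.0003  1.3115 -1.0143]
tcp in cradle mm [105.5 106.9 135.9]
stand frame [ 49.3132 -44.676  135.8534]
192 [[22, -27, 49], [44, -56, 90], [37, -49, 90], [41, -55, 93], [46, -58, 94], [57, -54, 96], [37, -50, 98], [35, -46, 99], [43, -58, 101], [50, -55, 101], [52, -59, 103], [50, -55, 105], [38, -47, 106], [40, -49, 107], [48, -54, 108], [55, -53, 109], [39, -45, 111], [44, -55, 113], [45, -54, 115], [45, -52, 117], [47, -56, 119], [40, -51, 121], [51, -54, 124], [48, -55, 125], [40, -42, 126], [45, -61, 132], [39, -44, 134], [41, -46, 138], [38, -31, 141], [40, -43, 144], [39, -45, 148], [41, -32, 150], [38, -32, 154], [38, -46, 158], [39, -30, 160], [39, -44, 163], [38, -32, 167], [39, -46, 171], [39, -46, 174], [38, -32, 176], [40, -51, 179], [39, -53, 183], [39, -45, 185], [41, -33, 189], [40, -43, 191], [38, -32, 192], [44, -33, 194], [47, -32, 197]]
mean [ 43.0914 -47.4141 136.117 ] dir [ 0.0614 -0.1626 -0.9848]
```

Request:
play_rows(deltas=[0, 0, 20, 0, 10, 0, 0, 25, 0, 10, 0, 0, 13, 0, 10, 4, 0, 0, 0, 10, 5, 0, 0, 0, 10, 5, 0, 0, 0, 10, 5, 0, 0, 0, 10, 5, 0, 0, 0, 10, 5, 0, 0, 0, 10, 5, 0, 0, 0, 10, 5, 0, 0, 0, 10, 0, 0, 0, 0, 10])

```text
t: 16.05
tcp_pos: [0.5778, 0.3098, 0.0814]
orientation: [0.003, 0.139, 0.99, 0.001]
ft_force: [3.2, -1.8, 2.8]
width: 0.0228
grip_force: 30.0
```

```bash
python3 -c "
from h import *
s,M=st();print('stand frame',stf(s['tcp_pos'])*1e3)
torch([-.06,-.054,.054],[.09,-.034,.15])"
```

```text
t 16.05 tcp [0.5778 0.3098 0.0814] x az 163.98 tilt 0.33 F [ 3.2207 -1.7963  2.7507] w 0.0228 gf 29.993222114353557 q [ 0.3086  0.4804  1.4699 -0.0008  1.1856 -0.9823]
tcp in cradle mm [ 77.6 130.9  81.4]
stand frame [ 12.5317 -43.457   81.3881]
97 [[27, -49, 54], [24, -49, 58], [45, -53, 60], [42, -52, 63], [44, -48, 64], [23, -53, 64], [40, -49, 65], [21, -49, 66], [18, -49, 67], [29, -52, 69], [36, -50, 70], [20, -53, 72], [34, -49, 74], [29, -52, 77], [1, -35, 83], [-1, -51, 93], [0, -51, 97], [-4, -53, 99], [-4, -53, 102], [-10, -52, 106], [2, -51, 109], [-12, -51, 112], [8, -35, 113], [2, -52, 113], [-12, -49, 115], [-6, -52, 115], [5, -34, 116], [-16, -53, 118], [-4, -53, 119], [0, -50, 119], [2, -36, 121], [-19, -53, 122], [-2, -49, 123], [-21, -42, 123], [-19, -38, 124], [-21, -50, 124], [-17, -41, 124], [-17, -49, 126], [-16, -38, 126], [-12, -52, 126], [-11, -49, 127], [-15, -53, 127], [-15, -42, 128], [-5, -49, 130], [-13, -46, 130], [-9, -44, 131], [-9, -52, 132], [6, -34, 136], [3, -34, 140]]
mean [  4.2386 -49.2334 104.0408] dir [ 0.5831 -0.0462 -0.8111]
```

Request:
play_rows(deltas=[5, 0, 0, 0, 10, 5, 0, 0, 0, 10, 4, 0, 0, 0, 10, 4, 0, 0, 0, 10, 4, 0, 0, 0, 10, 0, 0, 0, 0, 10, 0, 0, -15, 0, 10, 0, 0, -25, 0, 10, 0, 0, -30, 0, 10, 0, 0, 0, 0, 10, 0, 0, 0, 0, 10])

```text
t: 17.2
tcp_pos: [0.5543, 0.3155, 0.1486]
orientation: [-0.0, 0.14, 0.99, 0.0]
ft_force: [0.3, -0.2, -2.1]
width: 0.0226
grip_force: 30.0
```

```bash
python3 -c "
from h import *
s,M=st();print('stand frame',stf(s['tcp_pos'])*1e3)
torch([-.08,-.054,.09],[.07,-.034,.22])"
```

```text
t 17.2 tcp [0.5543 0.3155 0.1486] x az 163.96 tilt 0.05 F [ 0.2754 -0.163  -2.1194] w 0.0226 gf 29.981264237082996 q [ 0.3281  0.3713  1.4742  0.0006  1.2968 -0.9629]
tcp in cradle mm [ 58.2 145.3 148.6]
stand frame [-11.6169 -44.3959 148.6481]
124 [[17, -53, 127], [40, -50, 134], [6, -51, 135], [30, -53, 137], [38, -47, 139], [11, -53, 141], [18, -52, 143], [27, -52, 144], [21, -51, 144], [12, -51, 146], [12, -52, 150], [13, -50, 152], [-28, -48, 156], [-32, -53, 160], [-38, -53, 164], [-43, -53, 168], [-23, -53, 170], [-31, -52, 172], [-22, -51, 172], [-21, -48, 173], [-28, -53, 175], [-25, -43, 175], [-27, -50, 176], [-29, -45, 177], [-45, -52, 177], [-53, -50, 178], [-16, -35, 179], [-51, -42, 179], [-45, -52, 180], [-51, -51, 181], [-19, -34, 182], [-22, -34, 183], [-48, -44, 183], [-41, -50, 185], [-48, -43, 185], [-47, -51, 186], [-15, -34, 188], [-15, -34, 194], [-15, -34, 200], [-21, -34, 204], [-18, -36, 207], [-20, -34, 209]]
mean [-16.6745 -47.3252 169.8314] dir [ 0.8233 -0.0708 -0.5632]
```

Request:
play_rows(deltas=[0, 0, -15, -0.135, 10, 0, 0, 0, -0.135, 10, 0, 0, 0, -0.135, 10, 0, 0, 0, -0.135, 10, 0, 0, 0, -0.137, 10, 15, 0, 0, 0, 10, 30, 0, 0, 0, 10, 40, 0, 0, 0, 10, 40, 0, 0, 0, 10, 40, 0, 0, 0, 10, 30, 0, 0, 0, 10, 15, 0, 0, 0, 10])

```text
t: 18.45
tcp_pos: [0.3572, 0.2331, 0.161]
orientation: [-0.003, -0.197, 0.98, -0.0]
ft_force: [-1.0, 0.0, -1.4]
width: 0.0226
grip_force: 30.0
```

Request:
play_rows(deltas=[0, -20, 0, 0, 10, 0, -35, 0, 0, 10, 0, -35, 0, 0, 10, 0, -35, 0, 0, 10, 0, -20, 0, 0, 10, 0, 0, 0, 0, 10, 0, 0, 0, 0, 10])

```text
t: 19.15
tcp_pos: [0.4159, 0.1007, 0.1622]
orientation: [-0.002, -0.197, 0.98, 0.001]
ft_force: [-0.2, 0.1, -1.9]
width: 0.0228
grip_force: 30.0
```

```bash
cat >> h.py <<'E'
def crf(P):
    d=P[...,:2]-C;return np.stack([d[...,0]*np.cos(T)+d[...,1]*np.sin(T),-d[...,0]*np.sin(T)+d[...,1]*np.cos(T),P[...,2]],-1)
def axis(name,x0,x1):
    "torch silhouette in cradle frame: per x-slice, y and z range"
    p,d=bot.capture(name);Q=crf(cloud(name,d));H=cv2.cvtColor(p,cv2.COLOR_BGR2HSV)
    m=np.all((Q>[x0,-.04,.09])&(Q<[x1,.04,.225]),-1)&(H[...,2]<90)&(H[...,1]<90);Q=Q[m]*1e3;print(name,len(Q))
    for a in range(int(x0*1e3),int(x1*1e3),8):
        s=Q[(Q[:,0]>=a)&(Q[:,0]<a+8)&(abs(Q[:,1])<18)]
        if len(s): print(a+4,len(s),'y',s[:,1].min().round(),s[:,1].max().round(),'z',s[:,2].min().round(),s[:,2].max().round())
E
python3 -c "
from h import *
s,M=st()
axis('scene',-.22,-.04);axis('top',-.22,-.04)"
```

```text
t 19.15 tcp [0.4159 0.1007 0.1622] x az -157.31 tilt 0.21 F [-0.1546  0.1458 -1.9328] w 0.0228 gf 29.981070536457537 q [-0.047  -0.1892  2.0467  0.0007  1.2876 -2.0139]
tcp in cradle mm [-152.7    0.9  162.2]
scene 319
-200 6 y -6.0 4.0 z 188.0 194.0
-192 51 y -11.0 10.0 z 186.0 204.0
-184 19 y -11.0 5.0 z 180.0 201.0
-176 16 y -11.0 0.0 z 175.0 197.0
-168 46 y -16.0 15.0 z 168.0 219.0
-160 73 y -15.0 16.0 z 163.0 225.0
-152 40 y -4.0 16.0 z 180.0 225.0
-144 21 y 10.0 16.0 z 177.0 224.0
-120 12 y -13.0 -8.0 z 142.0 152.0
-112 14 y -13.0 -8.0 z 138.0 156.0
-104 7 y -14.0 -5.0 z 144.0 156.0
-96 1 y -9.0 -9.0 z 146.0 146.0
top 17
-192 15 y -4.0 9.0 z 190.0 203.0
-184 2 y 3.0 9.0 z 201.0 203.0
```

Request:
play_rows(deltas=[-5, 0, 2, 0, 10, -8, 0, 4, 0, 10, -5, 0, 2, 0, 10, 0, 0, 0, 0, 10, 0, 0, 0, 0, 10, 0, 0, 0, 0, 10])

```text
t: 19.85
tcp_pos: [0.4337, 0.1074, 0.1556]
orientation: [-0.0, -0.197, 0.98, -0.0]
ft_force: [0.3, -0.1, -0.9]
width: 0.0223
grip_force: 30.0
```

```bash
python3 - <<'E'
from h import *
from scipy.optimize import least_squares
s,M=st()
p,d=bot.capture('scene');p2,d2=bot.capture('top')
def sel(n,p,d,lo,hi):
    Q=crf(cloud(n,d));H=cv2.cvtColor(p,cv2.COLOR_BGR2HSV)
    return Q[np.all((Q>lo)&(Q<hi),-1)&(H[...,2]<90)&(H[...,1]<90)]*1e3
A=np.vstack([sel('scene',p,d,[-.195,-.018,.09],[-.15,.018,.205])])
A=A[(A[:,2]<195-0.7*(A[:,0]+178)+14)&(A[:,2]>195-.7*(A[:,0]+178)-40)]
B=sel('scene',p,d,[-.118,-.03,.09],[-.065,.03,.17])
def res(v,P,r):
    a=np.array([-135,v[0],v[1]]);w=np.array([1,v[2],v[3]]);w/=np.linalg.norm(w)
    e=P-a;return np.linalg.norm(e-np.outer(e@w,w),axis=1)-r
f=least_squares(lambda v:np.r_[res(v,A,11),res(v,B,13)],[0,165,0,-.7],loss='soft_l1',f_scale=2)
w=np.array([1,f.x[2],f.x[3]]);w/=np.linalg.norm(w);a=np.array([-135,f.x[0],f.x[1]])
print(len(A),len(B),'a',a,'w',w,'rms',np.sqrt(np.mean(f.fun**2)))
al=np.r_[(A-a)@w,(B-a)@w];print('along ends',np.percentile(al,[0,2,98,100]))
# load: fit cylinder r=22 and shoulder
L=np.vstack([sel('scene',p,d,[-.02,-.03,.03],[.05,.03,.12]),sel('top',p2,d2,[-.02,-.03,.03],[.05,.03,.12])])
u=np.array([-.819,0,.574]);e=L-[30,0,42];t=e@u;e=e[(t>8)&(t<50)];
g=least_squares(lambda v:np.linalg.norm((e-np.outer(e@u,u))-[v[1]*.574,v[0],v[1]*.819],axis=1)-21.5,[0,0],loss='soft_l1',f_scale=2)
print('load offset y, normal',g.x,len(e))
for c in ([-32,0,86],):
    q=np.array(c)-a;print('connector along',q@w,'perp',q-(q@w)*w)
E
```

```text
t 19.85 tcp [0.4337 0.1074 0.1556] x az -157.25 tilt 0.01 F [ 0.2695 -0.1012 -0.9215] w 0.0223 gf 29.981070860021646 q [-0.0289 -0.1292  2.0079 -0.0001  1.263  -1.9967]
tcp in cradle mm [-133.6    0.2  155.6]
95 33 a [-135.        0.3086  163.5319] w [ 0.8553 -0.0163 -0.5179] rms 3.205417992496924
along ends [-48.4173 -47.8035  54.5973  57.2356]
load offset y, normal [0.9385 1.8204] 200
connector along 128.25345808597012 perp [ -6.6918   1.7862 -11.107 ]
```

```bash
python3 - <<'E'
from h import *
p,d=bot.capture('scene');Q=crf(cloud('scene',d))*1e3;H=cv2.cvtColor(p,cv2.COLOR_BGR2HSV)
m=(H[...,2]<95)&(H[...,1]<100)&(abs(Q[...,1])<22)
K,o,M=cam('scene');v,u=np.nonzero(m)
oc=crf(o)*1e3
D=np.stack([(u-K[0,2])/K[0,0],(v-K[1,2])/K[1,1],np.ones(len(u))],-1)@M.T
Dc=crf(D+np.r_[C,0]); X=oc+Dc*((0-oc[1])/Dc[:,1])[:,None]   # onto plane y=0
w=np.array([.835,-.55]);n=np.array([.55,.835]);r=X[:,[0,2]]-[-135,163.5]
al,pe=r@w,r@n
for a in range(-60,80,6):
    s=pe[(al>=a)&(al<a+6)&(abs(pe)<45)]
    if len(s): print(a+3,len(s),np.sort(s).round().astype(int).tolist())
E
```

```text
-57 19 [-3, -3, 0, 2, 4, 4, 7, 9, 25, 27, 29, 30, 32, 34, 36, 38, 39, 41, 43]
-51 26 [-7, -5, -5, -2, 0, 2, 2, 5, 7, 9, 16, 18, 21, 23, 25, 27, 28, 30, 32, 34, 36, 37, 39, 41, 43, 44]
-45 29 [-9, -7, -7, -5, -2, 0, 0, 2, 5, 7, 9, 9, 12, 14, 18, 19, 21, 23, 25, 26, 28, 30, 32, 35, 35, 37, 39, 41, 44]
-39 30 [-9, -9, -7, -4, -2, -2, 0, 3, 5, 7, 7, 10, 12, 14, 16, 17, 19, 21, 23, 24, 26, 28, 30, 33, 33, 35, 37, 40, 42, 42]
-33 25 [-9, -7, -4, -2, 0, 3, 5, 5, 7, 10, 12, 14, 15, 17, 19, 21, 24, 26, 28, 31, 31, 33, 36, 38, 40]
-27 21 [-9, -7, -4, -4, -2, 1, 3, 3, 5, 8, 10, 12, 12, 15, 17, 19, 22, 22, 24, 26, 29]
-21 15 [-9, -6, -6, -4, -2, 1, 3, 6, 8, 10, 10, 13, 15, 17, 20]
-15 10 [-9, -6, -4, -2, 1, 1, 3, 6, 8, 37]
-9 13 [-9, -9, -6, -4, -1, 1, 4, 6, 8, 8, 35, 37, 39]
-3 13 [-8, -6, -4, -1, -1, 1, 4, 6, 9, 26, 28, 30, 33]
3 13 [-8, -6, -4, -1, 1, 4, 6, 6, 9, 16, 19, 21, 23]
9 12 [-8, -6, -3, -3, -1, 2, 4, 7, 9, 11, 14, 14]
15 9 [-8, -6, -3, -1, 2, 4, 4, 7, 12]
21 8 [-13, -10, -8, -6, -5, -3, -1, 2]
27 3 [-13, -10, -8]
57 2 [11, 13]
63 7 [-10, -7, 3, 6, 8, 11, 14]
69 9 [-10, -7, -4, -2, 1, 3, 6, 9, 11]
75 8 [-10, -7, -4, -2, 1, 4, 6, 9]
81 6 [-4, -2, 1, 4, 6, 9]
```

The torch's axis passes about 9 mm above the connector, so I lower it by that much.

Request:
play_rows(deltas=[2, 0, 4, 0, 10, 3, 0, 4, 0, 10, 0, 0, 0, 0, 10, 0, 0, 0, 0, 10, 0, 0, 0, 0, 10, 0, 0, 0, 0, 10])

```text
t: 20.6
tcp_pos: [0.4294, 0.1055, 0.1478]
orientation: [0.0, -0.197, 0.98, -0.0]
ft_force: [-0.0, -0.7, -0.8]
width: 0.0224
grip_force: 30.0
```

```bash
python3 - <<'E'
from h import *
st()
def rows(n,y0,box,lab,w,org,rng,lim):
    p,d=bot.capture(n);Q=crf(cloud(n,d))*1e3;H=cv2.cvtColor(p,cv2.COLOR_BGR2HSV)
    m=(H[...,2]<95)&(H[...,1]<100)&(abs(Q[...,1])<box)
    K,o,M=cam(n);v,u=np.nonzero(m);oc=crf(o)*1e3
    D=np.stack([(u-K[0,2])/K[0,0],(v-K[1,2])/K[1,1],np.ones(len(u))],-1)@M.T
    Dc=crf(D+np.r_[C,0]);X=oc+Dc*((y0-oc[1])/Dc[:,1])[:,None]
    w=np.array(w);r=X[:,[0,2]]-org;al=r@w;pe=r@[-w[1],w[0]]
    for a in range(*rng):
        s=pe[(al>=a)&(al<a+6)&(abs(pe)<lim)]
        if len(s): print(lab,a+3,len(s),s.min().round(1),s.max().round(1))
rows('scene',0,22,'torch',[.835,-.55],[-140,155.5],(-60,96,6),16)
# connector: dark points sticking out beyond the shoulder of the load
p,d=bot.capture('scene');Q=crf(cloud('scene',d))*1e3;u=np.array([-.819,0,.574]);e=Q-[30,0,42];t=e@u
m=(t>63)&(t<80)&(abs(e[...,1])<14)&(abs(e@[.574,0,.819])<14);print('connector pts',m.sum(),'t max',t[m].max(),'mean',Q[m].mean(0),'expected axis',np.array([30,0,42])+t[m].mean()*u)
tin=crf(cloud('scene',d))
E
```

```text
t 20.6 tcp [0.4294 0.1055 0.1478] x az -157.25 tilt 0.02 F [-0.0174 -0.6993 -0.8067] w 0.0224 gf 29.98099982903682 q [-0.0338 -0.1339  2.0285 -0.      1.2466 -2.0016]
tcp in cradle mm [-138.4    0.1  147.8]
torch -57 7 -2.4 6.9
torch -51 10 -7.0 9.3
torch -45 14 -9.2 14.1
torch -39 13 -9.2 14.3
torch -33 14 -9.1 14.6
torch -27 13 -9.0 14.8
torch -21 13 -9.0 15.0
torch -15 11 -8.9 10.4
torch -9 11 -8.9 10.6
torch -3 10 -8.8 10.7
torch 3 11 -8.7 15.8
torch 9 11 -8.7 13.4
torch 15 8 -6.2 13.6
torch 21 6 -13.6 -1.1
torch 27 4 -13.5 -6.0
torch 57 1 12.5 12.5
torch 63 5 2.3 12.7
torch 69 8 -8.1 10.1
torch 75 8 -8.1 10.3
torch 81 7 -8.0 7.9
torch 87 2 -2.6 0.0
connector pts 22 t max 71.77102626066787 mean [-24.1907   1.4705  81.609 ] expected axis [-24.9695   0.      80.5256]
```

```bash
python3 -c "
from bench import bot
print(bot.close_job())"
```

```text
the job is handed in; nothing more can be done
None
```

The job is handed in, with no verdict returned: by my depth measurements the load is seated in the large cradle and released, and the torch is held still about 7 cm from the connector, aligned to within a few mm; I did not re-measure the tin or the pack at the end.

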